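Clamp a board in its fixture by turning a slotted eccentric

TASK

The circuit board lies loose in its clamping fixture: take the big flat screwdriver out of the rack, feel its blade into the slot of the fixture's eccentric screw by turning it under a light push until it drops in, and turn the screw clockwise all the way to its stop, so that the jaw holds the board against the rail. Push and twist gently, never forcing the screw or straining against its stop. Then stand the screwdriver back in the rack hole it came from and leave everything else where it is.

Things in the scene. Friction and masses are not known exactly. Their poses are not given: they have to be found in the camera images.
- driver_handle (a point): Big flat screwdriver, 157 mm long, 0.12 kg, standing blade down in the rack. Black square handle 24 x 24 mm, rounded corners, 75 to 153 mm above the tip; steel collar 23 mm across (66 to 74 mm above the tip); shaft 7 mm thick. This point: middle of the handle, 114 mm above the tip. z up the tool; the handle's flats face x and y; the blade's width lies along x.
- driver_tip (a point): Middle of the tip edge of that screwdriver's blade, axes as driver_handle. The last 10 mm of the blade are 12 mm wide (along x) and 2.0 mm thick (along y), square at the end. Outside the slot it must not press the screw head or fixture with over 20 N, so touch down slowly; in the slot, do not twist with over 0.2 N m or press over 10 N.
- rack_hole (a point): Mouth centre of the screwdriver's hole, 16 mm across, in the top of a fixed wooden rack 150 x 56 x 76 mm; z up, x along the rack. Stored, the driver hangs by its collar on the rack top, on the hole's axis, tip 66 mm below this point, any yaw. An unused thin driver (handle 13 mm thick, reaching 90 mm above the rack top) stands 98 mm from the hole towards -x.
- fixture: Clamping fixture: dark steel plate 170 x 170 mm fixed on the cutting mat, origin in the middle of its underside, z up. The board lies on it between an aluminium rail (inner face at y = 68 mm) and a rubber-faced jaw. Behind the jaw, at x = 0, y = -46 mm, stands the slotted eccentric screw that drives it. All but the screw head stays below 30 mm.
- screw_head (a point): Centre of the top of the screw head (19 mm across), 33 mm above the plate's underside; axes as the fixture's, they do not turn with the slot. The slot crosses the whole head: 2.8 mm wide, 5 mm deep, edges bevelled 0.5 mm. From above it starts within 0.75 rad either way of the fixture's x axis, and meets a solid stop when turned clockwise to 1.40 rad (80 degrees) clockwise of that axis.
- jaw (a joint): Jaw travel towards the rail, m: 0 open, about 0.0028 with the screw at its stop. The screw turns free at first (0.04 N m friction) whatever its start, pushes the jaw only from about 0.78 rad clockwise of the fixture's x axis (up to about 0.08 N m), and then feels clearly harder at the stop. It stays where it is left. The blade has play: the tool turns a little farther than the screw.
- jaw_pad: The jaw's black rubber face, 104 mm long, sprung on the jaw, that presses on the board's edge; origin at its underside.
- board: Green circuit board in a black carrier, 145 x 82 x 13 mm, lying on the fixture with its long side along the fixture's x; origin in the middle of its underside. It starts with about 1.4 mm of play between jaw and rail.
- cutters_mid (a point): Side cutters with yellow handles, 116 x 45 x 14 mm, lying between rack and fixture: a bystander; this point is its middle.
- tweezers_mid (a point): Steel tweezers, 130 mm long, 8 mm high, to the right of the fixture: a bystander; this point is its middle.

How it is judged:
By the outcome, as a careful person would: the job done as asked, in the order asked, and still so for the second after the job is handed in, with the robot touching nothing.
It also fails if it takes over 72 s, if anything falls off the work surface, if the arm or the gripper's body presses on something with over 40 N, if the wrist force passes 120 N, or if a joint passes its speed limit or range.

ROBOT

A 6-joint arm with a two-finger parallel gripper is mounted at the origin on a cart in front of the work surface, level with it; the furniture and walls round the work are solid. World frame = base frame: x ahead of the robot, y to its left, z up, the work surface at z = 0. Lengths are in m, angles in rad, forces in N, time in s.
With the tool pointing down it reaches from about 0.425 to 0.95 m from the base axis. Payload 3.5 kg.
Tool frame: the origin (TCP) lies on the centre line of the jaws, within the pads' length; the fingertips stand 17 mm ahead of it and the grasp point (between the pads) lies 2 mm behind it; z points along the fingers, y is the line along which they close (so a half turn about z gives the same grasp; the last joint's range is limited). The gripper opens to 85 mm and grips with 20 to 120 N. Pads are 22 mm wide; open, the fingers measure 114 mm over their backs; the gripper's body (76 mm by 85 mm) begins 54 mm behind the grasp point. The pads swing forward as they close: fully open they stand 13 mm farther back than shut.
Start: joints at [-1.388, 0.286, 1.577, -0, 1.279, -0.15], TCP at [0.221, -0.638, 0.248] pointing down, gripper open.
Joint ranges: [-2.77, 2.77], [-0.9, 2.22], [0.21, 2.48], [-1.53, 4.67], [0.24, 2.81], [-2.84, 2.84]. Speed limits (rad/s): [2.79, 2.79, 3.14, 3.14, 3.14, 3.14].

INTERFACE

Orientations are given as a unit quaternion [x, y, z, w].
In Python, from plant import ctrl gives the robot as it stands. The module is installed in compiled form; this text tells all that it offers.
- The arm moves only by the tool drive_tool, never from a script. Its argument "moves" is a list of rows, each a list of 3 entries, a list of its own where there are three numbers: the turn, a rotation vector about the tool's x, y, z in rad, then the shift along the tool's x, y, z in m, then the finger opening in m, from 0 to 0.0854. A call has 1 to 5 rows; each row shifts and turns the commanded pose from where the row before left it, along the tool's axes as they then stand; what a row does not reach is not made up. A row lasts 1/8 s, in which the tool goes at most 62.5 mm and 10.7 degrees, less where a joint would pass 70% of its speed; a pose out of reach is approached as far as the arm can. A call with a gripper value outside its range is refused whole. The fingers move at their own pace and stop on an object; "grip_force" is the grip in N (left out, the last holds). Time passes only in rows, so rows that do not move let the fingers close. It gives the time, the measured TCP pose, the force, the opening and the grip force at its end, in the units of the state.
- ctrl.get_state(): the state, without advancing time (a new reading comes with each control period).
- ctrl.read_camera(name): name is "side" or "top"; returns a dict with "image" (400x640x3 uint8, red, green, blue), "fx", "fy", "cx", "cy" (pixels), "R" (3x3) and "t" (3): a world point X has camera coordinates R X + t. Camera axes: x right, y down, z forward; pixel columns grow to the right and rows downward; lengths in m; the calibration is good to about 2 mm. A picture is of the moment at which its call begins. There is no depth.
- ctrl.sign_off(): hands the job in; it is judged then, once.
The state is a dict: "time": time; "qpos": joint angles; "dq": joint speeds; "joint_efforts": joint torques, N m; "eef_pos": TCP position; "tcp_rot": TCP orientation; "contact_force": force on the tool from outside, world axes, zero at the start; "wrist_torque": the same for the moment, N m; "opening": opening from 0.0 (shut) to 1.0 (fully open); "finger_force": force on a finger pad.
Only numpy, scipy, OpenCV 4.12 (cv2) and the standard library are available. Lean on these libraries where they do the work, as an engineer would, in place of code of your own. Each camera call takes 0.05 s, during which the arm holds its last target. There are 200 camera calls.

## Working session

There is one attempt and no reset: what is moved stays moved. The work goes in short steps, Python scripts to look and compute and a tool call to move; the robot and the scene stay as the last step left them, time stands still between calls to the robot, and variables do not carry over. Pictures are saved under pics/ and viewed, at most 10 in all, crops included, and the job is handed in when it is done.

Besides the shell and the picture viewer there is one more tool, called as name(argument=value, ...), one argument or row to a line, values as JSON. drive_tool: Moves the arm, as the interface text tells. Its arguments: {"type":"object","properties":{"moves":{"type":"array","items":{"type":"array"}},"grip_force":{"type":"number"}},"required":["moves"]}

```bash
mkdir -p pics; python3 - <<'E'
from plant import ctrl
import cv2,pickle
for n in("top","side"):
    c=ctrl.read_camera(n); pickle.dump(c,open(f"pics/{n}0.pkl","wb"))
    cv2.imwrite(f"pics/{n}0.png",c["image"][:,:,::-1]); print(n,c["fx"],c["fy"],c["cx"],c["cy"],c["R"],c["t"])
s=ctrl.get_state();print(s)
E
```

```text
top 493.73254969610525 493.73254969610525 329.6485813474693 194.64795517689132 [[ 1.57470688e-04 -9.99954431e-01  9.54520649e-03]
 [-9.99348763e-01 -5.01786320e-04 -3.60804470e-02]
 [ 3.60835925e-02 -9.53330869e-03 -9.99303302e-01]] [-0.04659715  0.45992973  1.37057041]
side 498.9091117164559 498.9091117164559 318.65167520768244 210.5224239790784 [[-0.90428962 -0.42617074  0.02527432]
 [-0.22625838  0.42821031 -0.87489603]
 [ 0.36203236 -0.79687793 -0.48365084]] [0.41132799 0.19041437 0.98992064]
{'time': 0.1, 'qpos': array([-1.38800223e+00,  2.87124473e-01,  1.57806595e+00, -2.28419031e-05,
        1.27862895e+00, -1.50023736e-01]), 'dq': array([-0.00238956,  0.00014873, -0.00320172,  0.00203115,  0.00248518,
       -0.00120487]), 'joint_efforts': array([ 3.04986188e-04, -4.07298911e+01, -2.93698257e+01, -1.55213052e-04,
        3.44088563e-03, -5.49170949e-07]), 'eef_pos': array([ 0.22042907, -0.63738095,  0.24703473]), 'tcp_rot': array([ 9.86184800e-01,  1.65645104e-01, -2.91735938e-05, -1.11303063e-03]), 'contact_force': array([ 0.09615159,  0.07550167, -1.15559797]), 'wrist_torque': array([0.034642  , 0.01986705, 0.02924322]), 'finger_force': 0.0, 'opening': 1.0021845688828557}
```

View pics/top0.png

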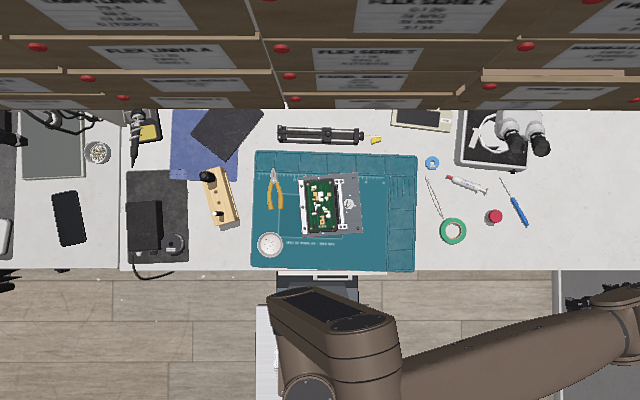

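View pics/side0.png

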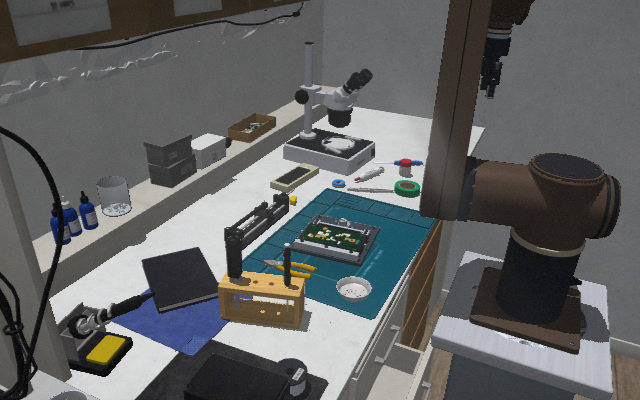

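The top view shows the rack at about (218,195) with the big driver at (208,176). The fixture is at (330,203) with the screw head near (350,203). The side view shows the big driver at (234,255) and the fixture at (340,238). I'll zoom in on both.

```bash
python3 - <<'E'
import cv2,numpy as np
t=cv2.imread("pics/top0.png");s=cv2.imread("pics/side0.png")
R=lambda i,x0,y0,w,h,f:cv2.resize(i[y0:y0+h,x0:x0+w],None,fx=f,fy=f,interpolation=cv2.INTER_CUBIC)
a=R(t,295,165,70,75,8)[:600]; b=R(t,192,160,48,75,4)
c=R(s,212,215,100,120,4)[:300]
b=cv2.copyMakeBorder(b,0,300,0,0,cv2.BORDER_CONSTANT)
cv2.imwrite("pics/z1.png",np.hstack([a,b]))
d=np.hstack([R(s,215,220,95,115,4),R(s,295,210,90,70,4.6)[:460] if 0 else cv2.copyMakeBorder(R(s,295,210,95,70,4),0,180,0,0,cv2.BORDER_CONSTANT)])
cv2.imwrite("pics/z2.png",d)
print(a.shape,d.shape)
E
```

```text
(600, 560, 3) (460, 760, 3)
```

View pics/z1.png

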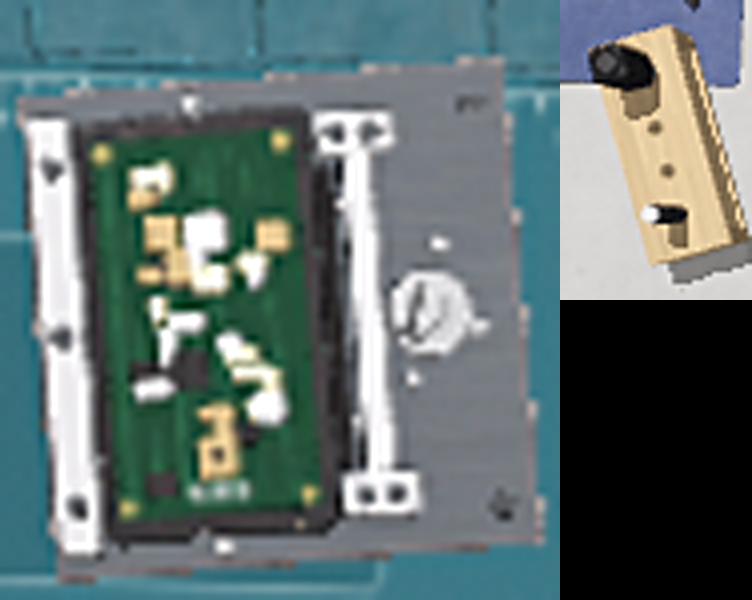

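View pics/z2.png

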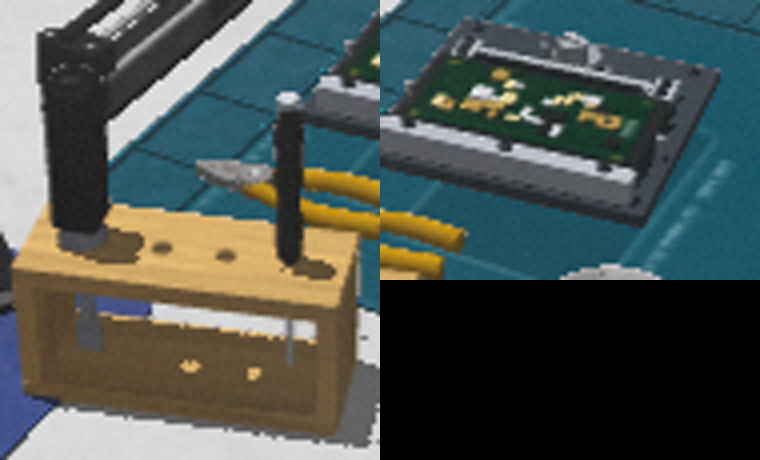

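The zooms show the fixture plate corners, a screw head at top pixel ~(349,204), and a slot that looks diagonal. The driver handle top is at top ~(203,176) and its collar base at side ~(235,280). Now I'll fit poses.

```bash
cat > h.py <<'E'
import pickle,numpy as np,cv2
from scipy.optimize import least_squares
C={n:pickle.load(open(f"pics/{n}0.pkl","rb")) for n in("top","side")}
def proj(n,X):
    c=C[n];Y=np.atleast_2d(X)@c["R"].T+c["t"]
    return np.c_[c["fx"]*Y[:,0]/Y[:,2]+c["cx"],c["fy"]*Y[:,1]/Y[:,2]+c["cy"]]
def back(n,p,z):
    c=C[n];d=c["R"].T@[(p[0]-c["cx"])/c["fx"],(p[1]-c["cy"])/c["fy"],1];o=-c["R"].T@c["t"]
    return (o+d*(z-o[2])/d[2]).round(4)
def rot(a):return np.array([[np.cos(a),-np.sin(a)],[np.sin(a),np.cos(a)]])
E
python3 - <<'E'
from h import *
A=lambda l:[(295+x/8-.44,165+y/8-.44) for x,y in l]   # resize centre offset
B=lambda l:[(192+(x-560)/4-.38,160+y/4-.38) for x,y in l]
S=lambda l:[(215+x/4-.38,220+y/4-.38) for x,y in l]
S2=lambda l:[(295+(x-380)/4-.38,210+y/4-.38) for x,y in l]
# fixture: corners TL,TR,BR,BL = (+x,+y),(+x,-y),(-x,-y),(-x,+y)
fc=.085*np.array([[1,1],[1,-1],[-1,-1],[-1,1]])
pt=np.array(A([(20,100),(500,60),(540,545),(62,580)])); scr=A([(432,312)])[0]
for zt in(.006,.012):
  f=lambda q:(proj("top",np.c_[fc@rot(q[2]).T+q[:2],np.full(4,zt)])-pt).ravel()
  r=least_squares(f,[.5,-.02,.1]);q=r.x
  print("fix",zt,q.round(4),r.fun.round(1),"screw pred",(q[:2]+rot(q[2])@[0,-.046]).round(4),"screw seen",back("top",scr,.033))
print("screw side", back("side",S2([(575,48)])[0],.033))
# rack
rc=np.array([[.075,.028],[.075,-.028],[-.075,-.028],[-.075,.028]])
pt=np.array(B([(590,45),(680,25),(745,240),(655,265)])+S([(47,205),(20,262)][:0]))
ps=np.array(S([(20,262),(47,205),(360,238),(335,290)]))
def g(q):
  P=np.c_[rc@rot(q[2]).T+q[:2],np.full(4,.076)]
  return np.r_[(proj("top",P)-pt).ravel(),(proj("side",P)[[0,1,2,3]]-ps).ravel()]
r=least_squares(g,[.5,.25,.2]);q=r.x;print("rack",q.round(4),r.fun.round(1),"big",(q[:2]+rot(q[2])@[.049,0]).round(4))
print("collar side",back("side",S([(80,238)])[0],.078),"thin top",back("top",B([(648,214)])[0],.166))
# handle triangulate: top centre
print("handle top: side",back("side",S([(75,42)])[0],.163))
for n,(x,y,w,h) in(("top",(198,164,22,24)),("side",(221,222,26,56))):
  im=C[n]["image"][y:y+h,x:x+w].max(2);m=(im<60)
  print(n);print("\n".join("".join("%4d"%v for v in row) for row in im[::(1 if n=="top" else 4)]))
im=C["top"]["image"][196:212,340:360].max(2);print("\n".join("".join("%4d"%v for v in row) for row in im))
E
```

```text
fix 0.006 [ 0.4321 -0.0465  0.0817] [-0.1 -0.2  0.3 -0.1  0.4 -0.2 -0.6  0.5] screw pred [ 0.4358 -0.0923] screw seen [ 0.4346 -0.0981  0.033 ]
fix 0.012 [ 0.432  -0.0464  0.0817] [-0.3 -0.3  0.4 -0.2  0.5 -0.1 -0.7  0.6] screw pred [ 0.4357 -0.0922] screw seen [ 0.4346 -0.0981  0.033 ]
screw side [ 0.4311 -0.0871  0.033 ]
rack [0.4541 0.2507 0.299 ] [ 0.4  1.1 -1.8 -0.1 -1.8  0.2  0.4  0.2 -1.9  0.2  0.7 -3.4  0.1 -3.4
  1.1  2.2] big [0.5009 0.2652]
collar side [0.4992 0.2725 0.078 ] thin top [0.4085 0.2411 0.166 ]
handle top: side [0.5154 0.2436 0.163 ]
top
 161 158 162 163 163 160 160 164 163 162 161 162 166 164 164 165 161 157 159 157 158 156
 158 160 161 161 159 159 160 162 161 159 158 161 165 164 162 159 157 159 158 162 159 159
 157 159 161 157 156 156 161 161 159 156 153 159 158 163 160 156 157 160 161 168 176 187
 158 157 161 157 156 158 162 156 156 159 156 160 166 165 161 157 175 174 234 236 238 225
 156 156 158 159 157 160 160 158 155 160 163 165 175 166 228 236 243 241 237 232 234 243
 157 156 166 164 165 165 167 166 167 176 175 240 247 228 229 231 236 242 233 228 230 241
[... 3673 characters left out ...]
 151 221 223 185 215 223 199 139 130 134 136 136 134
 244 252 233 113 225 241 107 226 228 223 182 213 220 234 142 119 127 131 130 129
 242 250 229 107 189 197  74 220 229 149 204 218 221 197 221 221 148 130 133 133
 244 249 255 139 109  97  95 195 159 206 217 220 227 158 186 166 130 127 128 130
 245 248 255 160 114 232 136 110 212 221 220 227 168 125 132 127 127 128 130 130
 246 248 255 159 117 141 194 228 236 228 244 182 126 122 126 126 128 128 129 132
 246 248 255 147 116 118 138 117 110 110 153 132 126 130 132 132 132 132 132 133
 254 249 255 146 121 128 127 121 120 121 128 130 130 131 132 133 132 133 132 132
 255 248 255 150 121 126 190 136 129 132 131 132 132 131 131 131 131 131 132 129
```

```bash
python3 - <<'E'
from h import *
from scipy.optimize import minimize
from itertools import product
def ren(n,q,win):
    x,y,w,h=win; s=.012-.002
    sq=np.array([[s,.012],[.012,s],[.012,-s],[s,-.012],[-s,-.012],[-.012,-s],[-.012,s],[-s,.012]])@rot(q[2]).T+q[:2]
    P=np.vstack([np.c_[sq,np.full(8,z)] for z in(.085,.163)])
    p=(proj(n,P)-[x,y]+.5)*8
    m=np.zeros((h*8,w*8),np.uint8);cv2.fillConvexPoly(m,cv2.convexHull((p*16).round().astype(np.int32)),255,shift=4)
    return cv2.resize(m,(w,h),interpolation=cv2.INTER_AREA)/255.
W={"top":(196,164,22,24),"side":(218,250,30,25)}
O={}
for n,(x,y,w,h) in W.items():
    im=C[n]["image"][y:y+h,x:x+w].max(2).astype(float);O[n]=np.clip((160-im)/100,0,1)
    if n=="side":O[n][:,24:]=0
def cost(q,ns):return sum(((ren(n,q,W[n])-O[n])**2).sum() for n in ns)
for ns in(("top","side"),("top",),("side",)):
    best=min((minimize(cost,[.505,.265,a],args=(ns,),method="Nelder-Mead",options=dict(initial_simplex=[[.505,.265,a],[.515,.265,a],[.505,.275,a],[.505,.265,a+.3]])) for a in np.arange(0,1.57,.26)),key=lambda r:r.fun)
    print(ns,best.x.round(4),best.fun)
print("head px", [proj("top",[.4358,-.0923,.033]).round(2),proj("side",[.4358,-.0923,.033]).round(2)])
print("head at (347,203.5)",back("top",(347,203.5),.033))
im=C["side"]["image"][214:230,336:356].max(2);print("\n".join("".join("%4d"%v for v in row) for row in im))
print("blade");im=C["side"]["image"][290:312,228:248].max(2);print("\n".join("".join("%4d"%v for v in row) for row in im))
b=np.array([.502,.268,.02]);print(proj("side",[b+[.006*np.cos(a),.006*np.sin(a),0] for a in(0,.5,1,1.5,2,2.5)]).round(1),proj("side",[.502,.268,.01]))
E
```

```text
('top', 'side') [0.5013 0.2676 0.4952] 25.415799769319495
('top',) [ 0.5013  0.2672 -0.0638] 17.171071472510572
('side',) [0.5073 0.2593 2.0364] 2.0204176470588235
head px [array([[346.45, 203.13]]), array([[342.41, 220.21]])]
head at (347,203.5) [ 0.4348 -0.0938  0.033 ]
 105 107 108 107 106 107 107 109 109 106 107 109 104 110 107 107 105 106 103 109
 109 108 107 104 107 106 109 109 107 108 111 111 107 105 108 106 109 107 108 107
 105 107 106 105 107 111 106 111 104 103 107 108 107 106 109 110 108 105 109 105
 108 109 104 105 106 110 109 109 108 104 107 109 107 108 108 110 109 105 105 104
 114 107 104 112 109 184 191 190 126 111 108 107 106 108 106 106 107 111 109 108
  83  81  87 122 108  95 138 192 176 172 119 108 101 105 106 107 107 104 105 103
 103  83  79 121 169 173 159 123 126 187 185 124 108 109 107 103 107 106 107 107
 124  88  85  91 145 191 178 169 145 136 105 143 153 131 118 113 109 108 109 103
  81  78 119  91  87  87  85  87  85  95  80 162 171 140  81  84  88  82 103 117
  72  80 137  90  79  79  81  83  86  80  75 162 171 168 113  88  82  85  87  85
  80  83 105  93 
[... 1677 characters left out ...]
  97  95  95
  79  83  92  88  90  95  80  82  83  83  80  82  82  96  98  96  99  96  95  99
  82  88  92  92  95  92  84  80  79  82  81  81  78  92  93  96  95  92  93  95
  81  92  95  93  92  96  93  87  87  84  82  83  71  90  95  95  94  93  95  94
  81  94  98  94  96  97  99  94  97  94  97  96  95  96  95  94 101  94  94  96
  86  93  91  92  94  97 100  96  94  99  95  94  94  97  96  98  95  94  96  95
  87  86  89  94  89  91  90  95  91  93  94  98  94  95  95  92  91  93  98  98
  90  88  89  86  90  91  86  89  91  89  93  93  93  94  90  92  93  94  91  95
[[233.8 301.2]
 [233.2 302.2]
 [233.5 303.1]
 [234.5 303.9]
 [235.9 304.1]
 [237.5 303.9]] [[236.69890521 306.21768556]]
```

The driver is at about (0.502, 0.267) with blade yaw ~0.48. The screw is at about (0.435, -0.093), and the slot is ~0.25 rad clockwise of the fixture x axis, whose yaw is 0.08. The heights and reach are plausible, so I'll travel now.

drive_tool(
  moves=[
    [[0, 0, 0], [0.045, -0.036, 0], 0.085],
    [[0, 0, 0], [0.045, -0.036, 0], 0.085],
    [[0, 0, 0], [0.045, -0.036, 0], 0.085],
    [[0, 0, 0], [0.045, -0.036, 0], 0.085],
    [[0, 0, 0], [0.045, -0.036, 0], 0.085],
  ],
  grip_force=60,
)

```text
time: 0.72
eef_pos: [0.375, -0.3924, 0.2478]
tcp_rot: [0.986, 0.165, -0.0, -0.0]
contact_force: [1.4, -0.6, -0.8]
opening: 0.993
finger_force: 0.0
```

drive_tool(
  moves=[
    [[0, 0, 0], [0.045, -0.036, 0], 0.085],
    [[0, 0, 0], [0.045, -0.036, 0], 0.085],
    [[0, 0, 0], [0.045, -0.036, 0], 0.085],
    [[0, 0, 0], [0.045, -0.036, 0], 0.085],
    [[0, 0, 0], [0.019, -0.055, 0], 0.085],
  ],
)

```text
time: 1.35
eef_pos: [0.4985, -0.1396, 0.248]
tcp_rot: [0.986, 0.166, 0.0, -0.0]
contact_force: [0.5, 0.6, -1.1]
opening: 0.998
finger_force: 0.0
```

drive_tool(
  moves=[
    [[0, 0, 0], [0.019, -0.055, 0], 0.085],
    [[0, 0, 0], [0.019, -0.055, 0], 0.085],
    [[0, 0, 0], [0.019, -0.055, 0], 0.085],
    [[0, 0, 0], [0.019, -0.055, 0], 0.085],
    [[0, 0, 0], [0.019, -0.055, 0], 0.085],
  ],
)

```text
time: 1.98
eef_pos: [0.4968, 0.1516, 0.248]
tcp_rot: [0.986, 0.166, -0.0, 0.0]
contact_force: [0.6, -0.2, 0.1]
opening: 0.999
finger_force: 0.0
```

drive_tool(
  moves=[
    [[0, 0, 0], [0.019, -0.055, 0], 0.085],
    [[0, 0, 0], [0.019, -0.055, 0], 0.085],
    [[0, 0, -0.172], [0, 0, 0], 0.085],
    [[0, 0, -0.172], [0, 0, 0], 0.085],
    [[0, 0, -0.172], [0, 0, 0], 0.085],
  ],
)

```text
time: 2.6
eef_pos: [0.4969, 0.2664, 0.2476]
tcp_rot: [0.91, 0.415, -0.001, -0.0]
contact_force: [-0.1, 0.2, -0.1]
opening: 0.997
finger_force: 0.0
```

drive_tool(
  moves=[
    [[0, 0, -0.172], [0, 0, 0], 0.085],
    [[0, 0, -0.172], [0, 0, 0], 0.085],
    [[0, 0, -0.172], [0, 0, 0], 0.085],
    [[0, 0, -0.172], [0, 0, 0], 0.085],
    [[0, 0, -0.172], [0, 0, 0], 0.085],
  ],
)

```text
time: 3.22
eef_pos: [0.497, 0.266, 0.2477]
tcp_rot: [0.655, 0.756, -0.001, -0.0]
contact_force: [0.1, 0.7, -0.1]
opening: 0.995
finger_force: 0.0
```

drive_tool(
  moves=[
    [[0, 0, -0.172], [0, 0, 0], 0.085],
    [[0, 0, -0.172], [0, 0, 0], 0.085],
    [[0, 0, 0], [0, 0, 0], 0.085],
  ],
)

```text
time: 3.6
eef_pos: [0.4971, 0.266, 0.2478]
tcp_rot: [0.519, 0.855, -0.0, -0.0]
contact_force: [-0.3, 0.5, 0.4]
opening: 0.994
finger_force: 0.0
```

drive_tool(
  moves=[
    [[0, 0, 0], [-0.001, 0.0045, 0.02], 0.085],
    [[0, 0, 0], [0, 0, 0.03], 0.085],
    [[0, 0, 0], [0, 0, 0.03], 0.085],
    [[0, 0, 0], [0, 0, 0.026], 0.085],
    [[0, 0, 0], [0, 0, 0.02], 0.085],
  ],
)

```text
time: 4.22
eef_pos: [0.5008, 0.2669, 0.1194]
tcp_rot: [0.519, 0.855, -0.001, -0.001]
contact_force: [-0.5, -0.3, -0.6]
opening: 0.995
finger_force: 0.0
```

drive_tool(
  moves=[
    [[0, 0, 0], [0, 0, 0], 0.04],
    [[0, 0, 0], [0, 0, 0], 0.04],
    [[0, 0, 0], [0, 0, 0], 0.03],
    [[0, 0, 0], [0, 0, 0], 0.027],
    [[0, 0, 0], [0, 0, 0], 0.02],
  ],
)

```text
time: 4.85
eef_pos: [0.5026, 0.2677, 0.1238]
tcp_rot: [0.518, 0.855, 0.001, 0.001]
contact_force: [-1.3, 0.5, 3.6]
opening: 0.272
finger_force: 59.7
```

drive_tool(
  moves=[
    [[0, 0, 0], [0, 0, 0], 0.015],
    [[0, 0, 0], [0, 0, 0], 0.015],
    [[0, 0, 0], [0, 0, 0], 0.015],
  ],
)

```text
time: 5.22
eef_pos: [0.5026, 0.2677, 0.1238]
tcp_rot: [0.518, 0.855, 0.001, 0.001]
contact_force: [-1.6, 0.4, 5.3]
opening: 0.272
finger_force: 59.8
```

```bash
python3 - <<'E'
from plant import ctrl
import cv2,numpy as np
L=[]
for n,(x,y,w,h) in(("top",(185,150,60,85)),("side",(205,200,110,140))):
    c=ctrl.read_camera(n)["image"][y:y+h,x:x+w,::-1];f=4
    c=cv2.resize(c,None,fx=f,fy=f,interpolation=cv2.INTER_CUBIC);L.append(cv2.copyMakeBorder(c,0,560-c.shape[0],0,0,0))
cv2.imwrite("pics/g1.png",np.hstack(L));s=ctrl.get_state();print(s["eef_pos"],s["contact_force"],s["wrist_torque"],s["opening"],s["finger_force"])
E
```

```text
[0.50261271 0.26767281 0.12380135] [-0.90952708  0.42404686  5.24865191] [-0.02778748  0.23395389  0.02037989] 0.27381872138130753 59.79978382587433
```

View pics/g1.png

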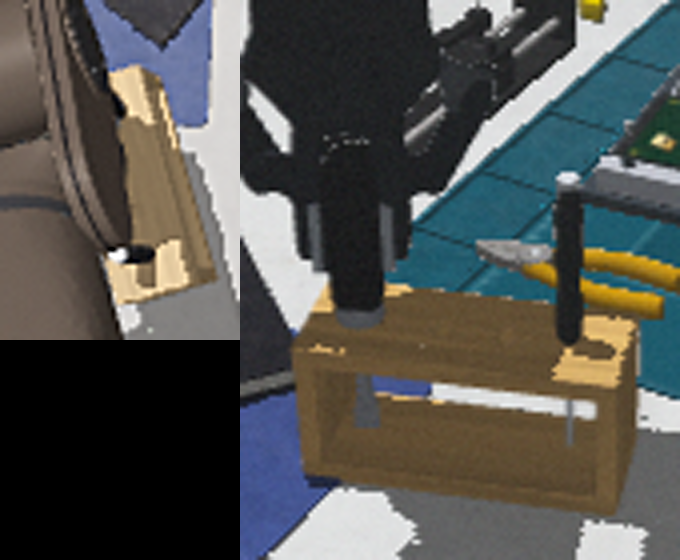

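The grasp is good: the opening matches the 24 mm flats and the driver is still seated. Now I'll lift it and carry it over the screw.

drive_tool(
  moves=[
    [[0, 0, 0], [0, 0, -0.01], 0.015],
    [[0, 0, 0], [0, 0, -0.02], 0.015],
    [[0, 0, 0], [0, 0, -0.025], 0.015],
    [[0, 0, 0], [0, 0, -0.025], 0.015],
    [[0, 0, 0], [0, 0, -0.02], 0.015],
  ],
)

```text
time: 5.95
eef_pos: [0.5021, 0.2674, 0.2245]
tcp_rot: [0.518, 0.855, 0.001, 0.001]
contact_force: [-1.4, -0.1, -1.7]
opening: 0.272
finger_force: 59.2
```

drive_tool(
  moves=[
    [[0, 0, 0], [-0.02, -0.016, 0], 0.015],
    [[0, 0, 0], [-0.035, -0.027, 0], 0.015],
    [[0, 0, 0], [-0.035, -0.027, 0], 0.015],
    [[0, 0, 0], [-0.035, -0.027, 0], 0.015],
    [[0, 0, 0], [-0.035, -0.027, 0], 0.015],
  ],
)

```text
time: 6.58
eef_pos: [0.4657, 0.0668, 0.2229]
tcp_rot: [0.518, 0.856, 0.0, 0.0]
contact_force: [0.2, -0.4, -0.8]
opening: 0.277
finger_force: 59.2
```

drive_tool(
  moves=[
    [[0, 0, 0], [-0.035, -0.027, 0], 0.015],
    [[0, 0, 0], [-0.035, -0.027, 0], 0.015],
    [[0, 0, 0], [-0.035, -0.027, 0], 0.015],
    [[0, 0, 0], [-0.024, -0.021, 0], 0.015],
    [[0, 0, 0.143], [0, 0, 0], 0.015],
  ],
)

```text
time: 7.2
eef_pos: [0.4351, -0.0955, 0.223]
tcp_rot: [0.581, 0.814, -0.0, 0.0]
contact_force: [-0.4, -0.4, -0.7]
opening: 0.274
finger_force: 59.1
```

drive_tool(
  moves=[
    [[0, 0, 0.143], [0, 0, 0], 0.015],
    [[0, 0, 0.143], [0, 0, 0.02], 0.015],
    [[0, 0, 0], [0, 0, 0.02], 0.015],
    [[0, 0, 0], [0, 0, 0.02], 0.015],
    [[0, 0, 0], [0, 0, 0], 0.015],
  ],
)

```text
time: 7.82
eef_pos: [0.4343, -0.093, 0.1611]
tcp_rot: [0.688, 0.726, -0.001, -0.002]
contact_force: [0.0, -0.0, -1.6]
opening: 0.274
finger_force: 59.2
```

```bash
python3 - <<'E'
from plant import ctrl
import cv2,numpy as np,pickle
s=ctrl.get_state();print({k:s[k] for k in("time","eef_pos","tcp_rot","contact_force","wrist_torque","opening","finger_force","qpos")})
L=[]
for n,(x,y,w,h) in(("top",(315,175,55,60)),("side",(310,170,70,75))):
    c=ctrl.read_camera(n);pickle.dump(c,open(f"pics/{n}1.pkl","wb"));c=c["image"][y:y+h,x:x+w,::-1]
    c=cv2.resize(c,None,fx=6,fy=6,interpolation=cv2.INTER_CUBIC);L.append(cv2.copyMakeBorder(c,0,450-c.shape[0],0,0,0))
cv2.imwrite("pics/g2.png",np.hstack(L))
E
```

```text
{'time': 7.825, 'eef_pos': array([ 0.43434207, -0.09299837,  0.16111472]), 'tcp_rot': array([ 6.88136229e-01,  7.25578907e-01, -6.14925784e-04, -1.84421601e-03]), 'contact_force': array([ 0.03762552, -0.04849639, -1.63917876]), 'wrist_torque': array([ 0.03093118, -0.00389473,  0.03466008]), 'opening': 0.2738071250879829, 'finger_force': 59.15211617946625, 'qpos': array([-4.40079255e-01, -1.43310100e-01,  2.19954342e+00, -1.31699205e-05,
        1.08924738e+00, -4.93031363e-01])}
```

View pics/g2.png

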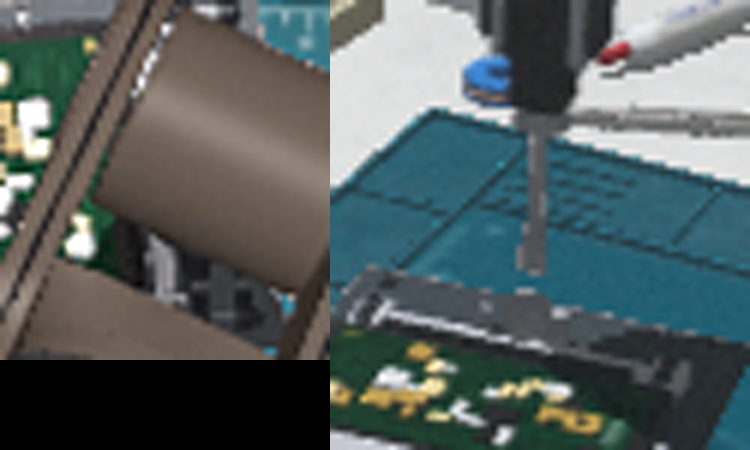

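The side crop shows the blade tip at side px ~(343.4,214.9), just above the head at ~(342,219). The top view is blocked by the arm. I'll compare the predicted tip with the seen tip, and the head position with it.

```bash
python3 - <<'E'
from h import *
print("tip pred",proj("side",[.4343,-.0930,.0473]).round(2),"blade ends",proj("side",[[.4343+.006,-.0930+.0005,.0473],[.4343-.006,-.0935,.0473]]).round(2))
for c in([.4353,-.093],[.4343,-.093]):
  a=np.linspace(0,2*np.pi,72);P=np.c_[c[0]+.0095*np.cos(a),c[1]+.0095*np.sin(a),np.full(72,.033)];p=proj("side",P);t=proj("top",P)
  print("head box side",p.min(0).round(1),p.max(0).round(1),"top",t.min(0).round(1),t.max(0).round(1))
im=pickle.load(open("pics/side1.pkl","rb"))["image"]
print("cols 334.. rows 205..");print("\n".join("%d:"%(205+i)+"".join("%4d"%v for v in row) for i,row in enumerate(im[205:229,334:356].max(2))))
im=C["side"]["image"];print("orig G");print("\n".join("%d:"%(214+i)+"".join("%4d"%v for v in row) for i,row in enumerate(im[214:228,334:356,0])))
E
```

```text
tip pred [[343.39 215.08]] blade ends [[341.01 214.6 ]
 [345.78 215.56]]
head box side [338.8 218.2] [346.6 222.1] top [343.2 199.9] [350.2 206.8]
head box side [339.2 218.3] [347.  222.2] top [343.2 200.2] [350.2 207.1]
cols 334.. rows 205..
205: 113 117 115 103  99  85  68  71  89  88  93 112  87  88 108 121 114  99 113 119 117 104
206: 116 117 116 113 115 113 115  98  87  86  90  90  97 115 107  83  81  93 115 122 110 122
207: 120 116 124 125 120 116 114 117 118  92  86  84  78  82  70  75  97 133 114  79  98 110
208: 116 122 133 140 134 117 114 117 120  91  85  79 113 113  87  98  81  81  69  85 100 132
209: 117 119 121 119 116 115 112 112  91  85  87  81 112 114 114 114 117 115 104 106  83  73
210: 115 114 113 115 115 116 114 114  91  86  85  88 104 114 114 114 111 115 114 113 115 117
211: 116 114 113 114 112 114 107 122  93  87  85  82 110 115 113 116 116 110 115 114 113 116
212: 113 114 113 118 116 110 115 120  94  91  88  88 109 116 116 112 115 111 116 113 116 117
213: 116 114 119 113 113 114 115 121  96  89  90  91 110 111 112 116 114 114 113 114 113 114
214: 116 116 116 113
[... 1983 characters left out ...]
4 117 175 174  72  35  32  31  27  33  31  36  34
221:  68 106 116  76  69  83 134 179 169 158 137 125  94 129 142 115 102 100  51  33  33  30
222:  67  75  77  64 106  83  81  80  80  80  78  86  74 150 160 128  71  71  69  69  86 104
223:  67  74  66  67 126  82  71  73  75  78  77  74  68 149 160 158  99  72  66  70  71  69
224:  98  73  65  69  94  84  78  76  78  80  77  77  72 151 157 162  99  71  70  70  69  66
225: 187 190 161 158 121 111  88  78  75  76  80  74  72 148 163 106  75  67  71  67  71  68
226:  67  72 136 146 182 190 189 164 164 114 129  86 116 112  85  70  69  89  88  75  69  68
227:  34  41  39  47  48  68  73 139 141 179 192 212 169 160 109  69  42 118 120  76  69  70
```

drive_tool(
  moves=[
    [[0, 0, 0], [0, 0.0013, 0.004], 0.015],
    [[0, 0, 0], [0, 0, 0.004], 0.015],
    [[0, 0, 0], [0, 0, 0.001], 0.015],
    [[0, 0, 0], [0, 0, 0.001], 0.015],
    [[0, 0, 0], [0, 0, 0], 0.015],
  ],
)

```text
time: 8.55
eef_pos: [0.4369, -0.0935, 0.1523]
tcp_rot: [0.688, 0.726, -0.0, -0.0]
contact_force: [0.8, -0.1, -1.4]
opening: 0.275
finger_force: 59.2
```

drive_tool(
  moves=[
    [[0, 0, 0], [0, 0, 0.0007], 0.015],
    [[0, 0, 0], [0, 0, 0.0007], 0.015],
    [[0, 0, 0], [0, 0, 0.0006], 0.015],
    [[0, 0, 0], [0, 0, 0], 0.015],
  ],
)

```text
time: 9.05
eef_pos: [0.4368, -0.0934, 0.1503]
tcp_rot: [0.688, 0.726, -0.0, -0.0]
contact_force: [0.1, -1.0, -1.6]
opening: 0.273
finger_force: 59.2
```

drive_tool(
  moves=[
    [[0, 0, 0], [0, -0.001, 0.0006], 0.015],
    [[0, 0, 0], [0, 0, 0.0006], 0.015],
    [[0, 0, 0], [0, 0, 0.0006], 0.015],
    [[0, 0, 0], [0, 0, 0], 0.015],
  ],
)

```text
time: 9.55
eef_pos: [0.4365, -0.0937, 0.1497]
tcp_rot: [0.688, 0.726, 0.0, 0.001]
contact_force: [-1.1, 1.0, 4.9]
opening: 0.273
finger_force: 60.2
```

drive_tool(
  moves=[
    [[0, 0, 0], [0, 0, 0.0006], 0.015],
    [[0, 0, 0], [0, 0, 0.0006], 0.015],
    [[0, 0, 0], [0, 0, 0], 0.015],
  ],
)

```text
time: 9.93
eef_pos: [0.4367, -0.0939, 0.1494]
tcp_rot: [0.688, 0.726, 0.0, 0.001]
contact_force: [-2.9, 1.4, 8.6]
opening: 0.276
finger_force: 60.7
```

Contact is felt at TCP z ≈ 0.1497. I'll ease the push and sweep clockwise.

drive_tool(
  moves=[
    [[0, 0, 0.06], [0, 0, -0.0006], 0.015],
    [[0, 0, 0.06], [0, 0, 0], 0.015],
    [[0, 0, 0.06], [0, 0, 0], 0.015],
    [[0, 0, 0], [0, 0, 0], 0.015],
  ],
)

```text
time: 10.42
eef_pos: [0.437, -0.0941, 0.1497]
tcp_rot: [0.751, 0.661, 0.001, 0.001]
contact_force: [-1.4, 0.5, 6.9]
opening: 0.272
finger_force: 60.2
```

drive_tool(
  moves=[
    [[0, 0, 0.06], [0, 0, 0], 0.015],
    [[0, 0, 0.06], [0, 0, 0], 0.015],
    [[0, 0, 0], [0, 0, 0], 0.015],
  ],
)

```text
time: 10.8
eef_pos: [0.4372, -0.0942, 0.1497]
tcp_rot: [0.789, 0.615, 0.001, 0.002]
contact_force: [-0.1, -0.2, 5.3]
opening: 0.274
finger_force: 60.1
```

drive_tool(
  moves=[
    [[0, 0, 0.06], [0, 0, 0], 0.015],
    [[0, 0, 0.06], [0, 0, 0], 0.015],
    [[0, 0, 0], [0, 0, 0], 0.015],
  ],
)

```text
time: 11.18
eef_pos: [0.4373, -0.0943, 0.1498]
tcp_rot: [0.824, 0.566, 0.001, 0.002]
contact_force: [-0.2, 0.1, 5.5]
opening: 0.269
finger_force: 60.1
```

```bash
cat > st.py <<'E'
from plant import ctrl
import numpy as np
s=ctrl.get_state();q=s["tcp_rot"]
print("t",round(s["time"],2),"pos",s["eef_pos"].round(4),"bladeyaw",round(2*np.arctan2(q[1],q[0])-np.pi/2,3),"F",s["contact_force"].round(1),"M",s["wrist_torque"].round(3),"q6",s["qpos"][5].round(2))
E
python3 st.py
```

```text
t 11.18 pos [ 0.4373 -0.0943  0.1498] bladeyaw -0.367 F [-0.2  0.1  5.5] M [ 0.059 -0.06   0.01 ] q6 -0.07
```

No drop yet, and y has drifted to about -0.094. I'll search sideways (+tool x, across the blade) while dithering the angle near -0.26.

drive_tool(
  moves=[
    [[0, 0, -0.06], [0.0005, 0, 0], 0.015],
    [[0, 0, -0.08], [0, 0, 0], 0.015],
    [[0, 0, -0.06], [0.0003, 0, 0], 0.015],
    [[0, 0, 0.07], [0.0003, 0, 0], 0.015],
    [[0, 0, 0.07], [0, 0, 0], 0.015],
  ],
)

```text
time: 11.8
eef_pos: [0.4375, -0.0935, 0.1497]
tcp_rot: [0.807, 0.59, 0.001, 0.002]
contact_force: [-0.3, -0.5, 4.5]
opening: 0.271
finger_force: 60.0
```

drive_tool(
  moves=[
    [[0, 0, 0.06], [0.0003, 0, 0], 0.015],
    [[0, 0, -0.06], [0.0003, 0, 0], 0.015],
    [[0, 0, -0.07], [0, 0, 0], 0.015],
    [[0, 0, -0.07], [0.0003, 0, 0], 0.015],
    [[0, 0, 0], [0, 0, 0], 0.015],
  ],
)

```text
time: 12.42
eef_pos: [0.4375, -0.0926, 0.1493]
tcp_rot: [0.764, 0.646, 0.0, 0.002]
contact_force: [0.5, -1.8, 4.5]
opening: 0.273
finger_force: 60.0
```

```bash
python3 st.py
```

```text
t 12.43 pos [ 0.4375 -0.0926  0.1493] bladeyaw -0.167 F [ 0.5 -1.8  4.5] M [-0.411  0.094 -0.017] q6 -0.27
```

A slight drop and side resistance suggest the blade edge is in the bevel. I'll dither clockwise here.

drive_tool(
  moves=[
    [[0, 0, 0.04], [0, 0, 0], 0.015],
    [[0, 0, 0.04], [0, 0, 0], 0.015],
    [[0, 0, 0.04], [0, 0, 0], 0.015],
    [[0, 0, 0], [0, 0, 0], 0.015],
  ],
)

```text
time: 12.92
eef_pos: [0.4357, -0.0912, 0.1469]
tcp_rot: [0.801, 0.598, -0.0, -0.001]
contact_force: [0.8, -0.2, -2.3]
opening: 0.272
finger_force: 59.2
```

```bash
python3 st.py
```

```text
t 12.93 pos [ 0.4357 -0.0912  0.1469] bladeyaw -0.288 F [ 0.8 -0.2 -2.3] M [-0.031 -0.002 -0.029] q6 -0.15
```

drive_tool(
  moves=[
    [[0, 0, 0.04], [0, 0, 0], 0.015],
    [[0, 0, 0.04], [0, 0, 0], 0.015],
    [[0, 0, 0.04], [0, 0, 0], 0.015],
    [[0, 0, 0], [0, 0, 0], 0.015],
  ],
)

```text
time: 13.42
eef_pos: [0.4358, -0.0914, 0.1471]
tcp_rot: [0.835, 0.55, -0.001, -0.001]
contact_force: [0.1, -0.5, -3.3]
opening: 0.276
finger_force: 59.2
```

```bash
python3 st.py
```

```text
t 13.43 pos [ 0.4358 -0.0914  0.1471] bladeyaw -0.406 F [ 0.1 -0.5 -3.3] M [-0.074  0.004  0.023] q6 -0.03
```

It dropped 2.6 mm, so the blade is in the slot. I'll sink it a little further, then turn.

drive_tool(
  moves=[
    [[0, 0, 0], [0, 0, 0.0006], 0.015],
    [[0, 0, 0], [0, 0, 0.0006], 0.015],
    [[0, 0, 0], [0, 0, 0.0004], 0.015],
    [[0, 0, 0], [0, 0, 0], 0.015],
  ],
)

```text
time: 13.92
eef_pos: [0.4363, -0.0916, 0.1465]
tcp_rot: [0.835, 0.55, -0.0, -0.0]
contact_force: [-1.8, 0.3, 1.8]
opening: 0.271
finger_force: 59.5
```

```bash
python3 st.py
```

```text
t 13.93 pos [ 0.4363 -0.0916  0.1465] bladeyaw -0.407 F [-1.8  0.3  1.8] M [0.002 0.473 0.089] q6 -0.03
```

drive_tool(
  moves=[
    [[0, 0, 0.05], [0, 0, 0], 0.015],
    [[0, 0, 0.05], [0, 0, 0], 0.015],
    [[0, 0, 0.05], [0, 0, 0], 0.015],
    [[0, 0, 0], [0, 0, 0], 0.015],
  ],
)

```text
time: 14.42
eef_pos: [0.4365, -0.0917, 0.1465]
tcp_rot: [0.874, 0.486, 0.0, 0.0]
contact_force: [-0.2, -0.1, 0.9]
opening: 0.274
finger_force: 59.6
```

```bash
python3 st.py
```

```text
t 14.43 pos [ 0.4365 -0.0917  0.1465] bladeyaw -0.556 F [-0.2 -0.1  0.9] M [0.013 0.384 0.036] q6 0.12
```

drive_tool(
  moves=[
    [[0, 0, 0.05], [0, 0, 0], 0.015],
    [[0, 0, 0.05], [0, 0, 0], 0.015],
    [[0, 0, 0.05], [0, 0, 0], 0.015],
    [[0, 0, 0.05], [0, 0, 0], 0.015],
    [[0, 0, 0], [0, 0, 0], 0.015],
  ],
)

```text
time: 15.05
eef_pos: [0.4367, -0.0918, 0.1465]
tcp_rot: [0.918, 0.396, 0.0, 0.0]
contact_force: [-0.6, -0.7, -0.6]
opening: 0.273
finger_force: 59.4
```

```bash
python3 st.py
```

```text
t 15.05 pos [ 0.4367 -0.0918  0.1465] bladeyaw -0.756 F [-0.6 -0.7 -0.6] M [-0.115  0.252  0.002] q6 0.32
```

drive_tool(
  moves=[
    [[0, 0, 0.05], [0, 0, 0], 0.015],
    [[0, 0, 0.05], [0, 0, 0], 0.015],
    [[0, 0, 0.05], [0, 0, 0], 0.015],
    [[0, 0, 0], [0, 0, 0], 0.015],
  ],
)

```text
time: 15.55
eef_pos: [0.4368, -0.0919, 0.1465]
tcp_rot: [0.945, 0.327, 0.0, 0.001]
contact_force: [-0.9, -1.5, 0.1]
opening: 0.27
finger_force: 59.4
```

```bash
python3 st.py
```

```text
t 15.55 pos [ 0.4368 -0.0919  0.1465] bladeyaw -0.905 F [-0.9 -1.5  0.1] M [-0.312  0.031  0.032] q6 0.47
```

drive_tool(
  moves=[
    [[0, 0, 0.05], [0, 0, 0], 0.015],
    [[0, 0, 0.05], [0, 0, 0], 0.015],
    [[0, 0, 0.05], [0, 0, 0], 0.015],
    [[0, 0, 0], [0, 0, 0], 0.015],
  ],
)

```text
time: 16.05
eef_pos: [0.4369, -0.092, 0.1465]
tcp_rot: [0.967, 0.255, 0.001, 0.001]
contact_force: [-0.4, -1.9, -0.7]
opening: 0.276
finger_force: 59.3
```

```bash
python3 st.py; python3 - <<'E'
from plant import ctrl
import cv2
c=ctrl.read_camera("side")["image"][185:245,310:390,::-1]
cv2.imwrite("pics/g3.png",cv2.resize(c,None,fx=8,fy=8,interpolation=cv2.INTER_CUBIC))
E
```

```text
t 16.05 pos [ 0.4369 -0.092   0.1465] bladeyaw -1.055 F [-0.4 -1.9 -0.7] M [-0.459 -0.1    0.087] q6 0.62
```

View pics/g3.png

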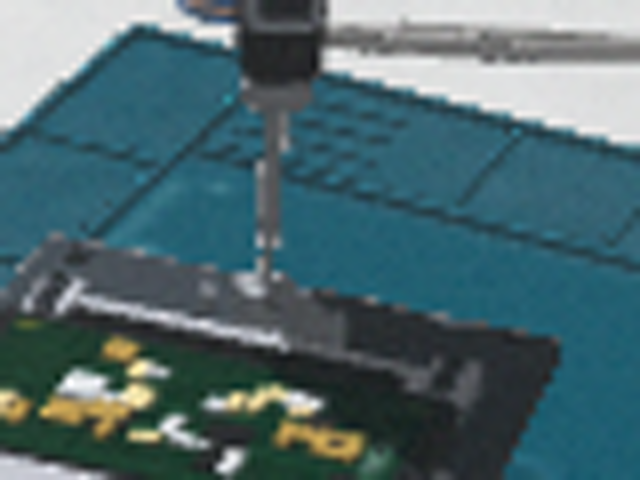

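The side view shows the blade standing in the slot, seen edge-on at crop (262,280). Mz is rising as the jaw starts to work. I'll continue in small steps and relieve the side load.

drive_tool(
  moves=[
    [[0, 0, 0.04], [-0.0002, 0.0004, 0.0003], 0.015],
    [[0, 0, 0.04], [0, 0, 0], 0.015],
    [[0, 0, 0.04], [0, 0, 0], 0.015],
    [[0, 0, 0], [0, 0, 0], 0.015],
  ],
)

```text
time: 16.6
eef_pos: [0.437, -0.0923, 0.1465]
tcp_rot: [0.981, 0.196, 0.001, 0.001]
contact_force: [1.9, -1.8, 0.4]
opening: 0.273
finger_force: 59.5
```

```bash
python3 st.py
```

```text
t 16.6 pos [ 0.437  -0.0923  0.1465] bladeyaw -1.175 F [ 1.9 -1.8  0.4] M [-0.424 -0.081  0.056] q6 0.74
```

drive_tool(
  moves=[
    [[0, 0, 0.035], [0, 0, 0], 0.015],
    [[0, 0, 0.035], [0, 0, 0], 0.015],
    [[0, 0, 0], [0, 0, 0], 0.015],
  ],
)

```text
time: 16.98
eef_pos: [0.437, -0.0924, 0.1465]
tcp_rot: [0.987, 0.161, 0.001, 0.001]
contact_force: [1.1, -2.4, 2.6]
opening: 0.272
finger_force: 59.5
```

```bash
python3 st.py
```

```text
t 16.98 pos [ 0.437  -0.0924  0.1465] bladeyaw -1.247 F [ 1.1 -2.4  2.6] M [-0.602 -0.295  0.087] q6 0.81
```

drive_tool(
  moves=[
    [[0, 0, 0.03], [0, 0, 0], 0.015],
    [[0, 0, 0.03], [0, 0, 0], 0.015],
    [[0, 0, 0], [0, 0, 0], 0.015],
  ],
)

```text
time: 17.35
eef_pos: [0.4369, -0.0924, 0.1464]
tcp_rot: [0.991, 0.131, 0.001, 0.001]
contact_force: [1.8, -3.6, 2.4]
opening: 0.275
finger_force: 59.6
```

```bash
python3 st.py
```

```text
t 17.35 pos [ 0.4369 -0.0924  0.1464] bladeyaw -1.307 F [ 1.8 -3.6  2.4] M [-0.811 -0.49   0.074] q6 0.87
```

drive_tool(
  moves=[
    [[0, 0, 0.03], [0, 0, 0], 0.015],
    [[0, 0, 0], [0, 0, 0], 0.015],
  ],
)

```text
time: 17.6
eef_pos: [0.4369, -0.0924, 0.1464]
tcp_rot: [0.993, 0.116, 0.001, 0.001]
contact_force: [2.7, -3.6, 3.5]
opening: 0.275
finger_force: 59.7
```

```bash
python3 st.py
```

```text
t 17.6 pos [ 0.4369 -0.0924  0.1464] bladeyaw -1.337 F [ 2.7 -3.6  3.5] M [-0.992 -0.563  0.1  ] q6 0.9
```

drive_tool(
  moves=[
    [[0, 0, 0.02], [0, 0, 0], 0.015],
    [[0, 0, 0], [0, 0, 0], 0.015],
  ],
)

```text
time: 17.85
eef_pos: [0.4369, -0.0924, 0.1464]
tcp_rot: [0.994, 0.107, 0.001, 0.001]
contact_force: [2.1, -4.5, 3.6]
opening: 0.276
finger_force: 59.8
```

```bash
python3 st.py
```

```text
t 17.85 pos [ 0.4369 -0.0924  0.1464] bladeyaw -1.357 F [ 2.1 -4.5  3.6] M [-1.101 -0.714  0.031] q6 0.92
```

Side load is building up because the tip is slightly off the turning axis, so I'll relieve it before finishing.

drive_tool(
  moves=[
    [[0, 0, 0], [0.0002, 0.0006, 0], 0.015],
    [[0, 0, 0], [0.0002, 0.0005, -0.0002], 0.015],
    [[0, 0, 0], [0, 0, 0], 0.015],
  ],
)

```text
time: 18.23
eef_pos: [0.4371, -0.0928, 0.1464]
tcp_rot: [0.994, 0.107, 0.0, -0.0]
contact_force: [1.0, -2.7, 4.4]
opening: 0.276
finger_force: 60.0
```

```bash
python3 st.py
```

```text
t 18.23 pos [ 0.4371 -0.0928  0.1464] bladeyaw -1.357 F [ 1.  -2.7  4.4] M [-0.637 -0.548  0.099] q6 0.92
```

drive_tool(
  moves=[
    [[0, 0, 0.02], [0, 0, 0], 0.015],
    [[0, 0, 0], [0, 0, 0], 0.015],
  ],
)

```text
time: 18.48
eef_pos: [0.4371, -0.0928, 0.1463]
tcp_rot: [0.995, 0.097, -0.0, -0.0]
contact_force: [2.4, -2.2, 5.1]
opening: 0.272
finger_force: 60.0
```

```bash
python3 st.py; python3 st.py
```

```text
t 18.48 pos [ 0.4371 -0.0928  0.1463] bladeyaw -1.377 F [ 2.4 -2.2  5.1] M [-0.634 -0.518  0.073] q6 0.94
t 18.48 pos [ 0.4371 -0.0928  0.1463] bladeyaw -1.377 F [ 2.4 -2.2  5.1] M [-0.634 -0.518  0.073] q6 0.94
```

drive_tool(
  moves=[
    [[0, 0, 0.02], [0, 0.0004, -0.0003], 0.015],
    [[0, 0, 0], [0, 0, 0], 0.015],
  ],
)

```text
time: 18.73
eef_pos: [0.437, -0.093, 0.1464]
tcp_rot: [0.996, 0.087, -0.0, -0.001]
contact_force: [2.0, -1.1, 4.6]
opening: 0.275
finger_force: 59.9
```

```bash
python3 st.py
```

```text
t 18.73 pos [ 0.437  -0.093   0.1464] bladeyaw -1.397 F [ 2.  -1.1  4.6] M [-0.42  -0.609  0.043] q6 0.96
```

drive_tool(
  moves=[
    [[0, 0, 0.02], [0, 0, 0], 0.015],
    [[0, 0, 0], [0, 0, 0], 0.015],
  ],
)

```text
time: 18.98
eef_pos: [0.437, -0.0931, 0.1464]
tcp_rot: [0.997, 0.077, -0.0, -0.001]
contact_force: [2.5, -0.7, 4.3]
opening: 0.273
finger_force: 59.9
```

```bash
python3 st.py
```

```text
t 18.98 pos [ 0.437  -0.0931  0.1464] bladeyaw -1.417 F [ 2.5 -0.7  4.3] M [-0.223 -0.62   0.01 ] q6 0.98
```

```bash
cat > av.py <<'E'
from plant import ctrl
import numpy as np
L=[]
for i in range(5):
    s=ctrl.get_state();L.append(np.r_[s["contact_force"],s["wrist_torque"],s["joint_efforts"][5]]);ctrl.read_camera("side")
q=s["tcp_rot"]
print("t",round(s["time"],2),s["eef_pos"].round(4),"yaw",round(2*np.arctan2(q[1],q[0])-np.pi/2,3),"mean F,M,e6",np.mean(L,0).round(3),"sdMz",np.std(L,0)[5:].round(3))
E
python3 av.py
```

```text
t 19.18 [ 0.437  -0.0931  0.1464] yaw -1.417 mean F,M,e6 [ 2.205 -0.565  4.192 -0.15  -0.565  0.06   0.104] sdMz [0.041 0.01 ]
```

drive_tool(
  moves=[
    [[0, 0, 0.02], [0.0004, 0, 0], 0.015],
    [[0, 0, 0], [0, 0, 0], 0.015],
  ],
)

```text
time: 19.48
eef_pos: [0.4372, -0.0932, 0.1464]
tcp_rot: [0.998, 0.067, -0.001, -0.0]
contact_force: [0.4, 0.3, 5.4]
opening: 0.273
finger_force: 60.0
```

```bash
python3 av.py
```

```text
t 19.68 [ 0.4372 -0.0932  0.1464] yaw -1.437 mean F,M,e6 [ 0.961  0.306  5.159 -0.041 -0.291  0.079  0.107] sdMz [0.026 0.011]
```

drive_tool(
  moves=[
    [[0, 0, 0.02], [0, 0, -0.0002], 0.015],
    [[0, 0, 0], [0, 0, 0], 0.015],
  ],
)

```text
time: 19.98
eef_pos: [0.4372, -0.0932, 0.1464]
tcp_rot: [0.998, 0.057, -0.0, -0.0]
contact_force: [1.9, -0.1, 3.2]
opening: 0.271
finger_force: 59.9
```

```bash
python3 av.py
```

```text
t 20.18 [ 0.4372 -0.0932  0.1464] yaw -1.457 mean F,M,e6 [ 0.852 -0.084  3.331  0.029 -0.256  0.077  0.109] sdMz [0.026 0.01 ]
```

drive_tool(
  moves=[
    [[0, 0, 0.02], [0, 0, 0], 0.015],
    [[0, 0, 0], [0, 0, 0], 0.015],
  ],
)

```text
time: 20.48
eef_pos: [0.4373, -0.0932, 0.1465]
tcp_rot: [0.999, 0.047, -0.0, -0.0]
contact_force: [1.1, 0.1, 2.9]
opening: 0.275
finger_force: 59.7
```

```bash
python3 av.py
```

```text
t 20.68 [ 0.4373 -0.0932  0.1465] yaw -1.477 mean F,M,e6 [ 0.851  0.352  2.34   0.029 -0.169  0.088  0.111] sdMz [0.035 0.01 ]
```

drive_tool(
  moves=[
    [[0, 0, 0.02], [0, 0, 0], 0.015],
    [[0, 0, 0], [0, 0, 0], 0.015],
  ],
)

```text
time: 20.98
eef_pos: [0.4373, -0.0933, 0.1465]
tcp_rot: [0.999, 0.037, -0.0, -0.0]
contact_force: [0.5, 0.6, 1.5]
opening: 0.276
finger_force: 59.6
```

```bash
python3 av.py
```

```text
t 21.18 [ 0.4373 -0.0933  0.1465] yaw -1.497 mean F,M,e6 [ 0.574  0.629  1.706  0.027 -0.093  0.105  0.115] sdMz [0.022 0.01 ]
```

drive_tool(
  moves=[
    [[0, 0, 0.02], [0, 0, 0], 0.015],
    [[0, 0, 0], [0, 0, 0], 0.015],
  ],
)

```text
time: 21.48
eef_pos: [0.4373, -0.0933, 0.1466]
tcp_rot: [1.0, 0.027, -0.0, -0.0]
contact_force: [0.6, 1.3, 0.6]
opening: 0.272
finger_force: 59.5
```

```bash
python3 av.py
```

```text
t 21.68 [ 0.4374 -0.0933  0.1465] yaw -1.517 mean F,M,e6 [ 0.504  0.514  0.273  0.033 -0.027  0.095  0.118] sdMz [0.026 0.01 ]
```

drive_tool(
  moves=[
    [[0, 0, 0.02], [0, 0, 0.0003], 0.015],
    [[0, 0, 0.01], [0, 0, 0], 0.015],
    [[0, 0, 0], [0, 0, 0], 0.015],
  ],
)

```text
time: 22.1
eef_pos: [0.4374, -0.0933, 0.1465]
tcp_rot: [1.0, 0.012, -0.0, -0.0]
contact_force: [-0.7, -0.2, 2.2]
opening: 0.277
finger_force: 59.6
```

```bash
python3 av.py
```

```text
t 22.3 [ 0.4375 -0.0933  0.1465] yaw -1.547 mean F,M,e6 [-0.871  0.095  2.302  0.103  0.227  0.116  0.12 ] sdMz [0.038 0.005]
```

drive_tool(
  moves=[
    [[0, 0, 0.02], [0, 0, 0], 0.015],
    [[0, 0, 0], [0, 0, 0], 0.015],
  ],
)

```text
time: 22.6
eef_pos: [0.4375, -0.0934, 0.1465]
tcp_rot: [1.0, 0.002, -0.0, 0.0]
contact_force: [-1.0, 0.4, 2.4]
opening: 0.27
finger_force: 59.6
```

```bash
python3 av.py;  python3 - <<'E'
from plant import ctrl
import cv2,numpy as np
L=[]
for n,(x,y,w,h) in(("top",(315,175,55,60)),("side",(318,190,65,60))):
    c=ctrl.read_camera(n)["image"][y:y+h,x:x+w,::-1];L.append(cv2.resize(c,None,fx=6,fy=6,interpolation=cv2.INTER_CUBIC))
cv2.imwrite("pics/g4.png",np.hstack(L))
E
```

```text
t 22.8 [ 0.4375 -0.0934  0.1464] yaw -1.567 mean F,M,e6 [-0.537  0.271  2.072  0.053  0.276  0.113  0.125] sdMz [0.021 0.01 ]
```

View pics/g4.png

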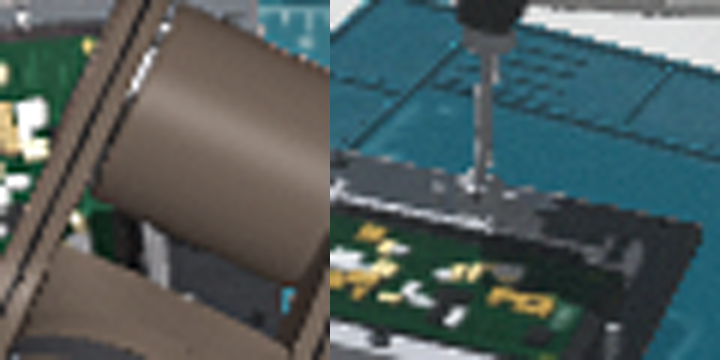

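drive_tool(
  moves=[
    [[0, 0, 0.02], [0, 0, 0], 0.015],
    [[0, 0, 0.01], [0, 0, 0], 0.015],
    [[0, 0, 0], [0, 0, 0], 0.015],
  ],
)

```text
time: 23.32
eef_pos: [0.4375, -0.0934, 0.1464]
tcp_rot: [1.0, -0.013, -0.0, 0.0]
contact_force: [-1.1, 0.1, 1.5]
opening: 0.272
finger_force: 59.6
```

```bash
python3 av.py
```

```text
t 23.52 [ 0.4375 -0.0934  0.1465] yaw -1.597 mean F,M,e6 [-0.909 -0.217  2.676 -0.003  0.331  0.16   0.145] sdMz [0.016 0.005]
```

drive_tool(
  moves=[
    [[0, 0, 0.02], [0, 0, 0], 0.015],
    [[0, 0, 0.01], [0, 0, 0], 0.015],
    [[0, 0, 0], [0, 0, 0], 0.015],
  ],
)

```text
time: 23.95
eef_pos: [0.4375, -0.0935, 0.1464]
tcp_rot: [1.0, -0.028, 0.0, 0.0]
contact_force: [-1.3, -1.2, 2.5]
opening: 0.272
finger_force: 59.7
```

```bash
python3 av.py
```

```text
t 24.15 [ 0.4375 -0.0934  0.1464] yaw -1.627 mean F,M,e6 [-0.946 -0.456  2.739 -0.119  0.35   0.193  0.17 ] sdMz [0.029 0.005]
```

Clear stiffening (0.125→0.145→0.17 N m) means the stop is reached. I'll unwind the twist.

drive_tool(
  moves=[
    [[0, 0, -0.05], [0, 0, 0], 0.015],
    [[0, 0, -0.05], [0, 0, 0], 0.015],
    [[0, 0, -0.05], [0, 0, 0], 0.015],
    [[0, 0, 0], [0, 0, 0], 0.015],
  ],
)

```text
time: 24.7
eef_pos: [0.4375, -0.0932, 0.1464]
tcp_rot: [0.999, 0.046, -0.0, -0.0]
contact_force: [-1.1, -0.3, 3.1]
opening: 0.274
finger_force: 59.7
```

```bash
python3 av.py
```

```text
t 24.9 [ 0.4375 -0.0933  0.1464] yaw -1.478 mean F,M,e6 [-1.254  0.256  3.173  0.088  0.333  0.038  0.034] sdMz [0.024 0.026]
```

drive_tool(
  moves=[
    [[0, 0, -0.04], [0, 0, 0], 0.015],
    [[0, 0, 0], [0, 0, -0.001], 0.015],
    [[0, 0, 0], [0, 0, -0.002], 0.015],
    [[0, 0, 0], [0, 0, -0.003], 0.015],
    [[0, 0, 0], [0, 0, -0.005], 0.015],
  ],
)

```text
time: 25.58
eef_pos: [0.4375, -0.0934, 0.1577]
tcp_rot: [0.998, 0.067, -0.0, -0.0]
contact_force: [-0.4, -0.5, -2.2]
opening: 0.277
finger_force: 59.1
```

```bash
python3 av.py
```

```text
t 25.77 [ 0.4377 -0.0935  0.1578] yaw -1.437 mean F,M,e6 [ 5.900e-02  1.380e-01 -1.549e+00  1.100e-02 -1.800e-02 -2.100e-02
  1.000e-03] sdMz [0.035 0.   ]
```

drive_tool(
  moves=[
    [[0, 0, 0], [0, 0, -0.01], 0.015],
    [[0, 0, 0], [0, 0, -0.02], 0.015],
    [[0, 0, 0], [0, 0, -0.02], 0.015],
    [[0, 0, 0], [0, 0, -0.02], 0.015],
    [[0, 0, 0], [0, 0, 0], 0.015],
  ],
)

```text
time: 26.45
eef_pos: [0.4387, -0.0939, 0.2298]
tcp_rot: [0.998, 0.067, 0.002, 0.001]
contact_force: [-0.8, -0.7, -2.4]
opening: 0.274
finger_force: 59.2
```

```bash
python3 av.py
```

```text
t 26.65 [ 0.4369 -0.0931  0.2263] yaw -1.437 mean F,M,e6 [-0.339 -0.166 -2.104 -0.003 -0.013 -0.016  0.   ] sdMz [0.027 0.   ]
```

The driver is free and lifted. I'll carry it back to the rack.

drive_tool(
  moves=[
    [[0, 0, 0], [0.0086, -0.0265, 0], 0.015],
    [[0, 0, 0], [0.0131, -0.0403, 0], 0.015],
    [[0, 0, 0], [0.0131, -0.0403, 0], 0.015],
    [[0, 0, 0], [0.0131, -0.0403, 0], 0.015],
    [[0, 0, 0], [0.0131, -0.0403, 0], 0.015],
  ],
)

```text
time: 27.32
eef_pos: [0.4727, 0.1021, 0.2265]
tcp_rot: [0.998, 0.067, -0.001, 0.0]
contact_force: [0.4, -0.3, -1.1]
opening: 0.269
finger_force: 59.2
```

drive_tool(
  moves=[
    [[0, 0, 0], [0.0131, -0.0403, 0], 0.015],
    [[0, 0, 0], [0.0131, -0.0403, 0], 0.015],
    [[0, 0, 0], [0.0131, -0.0403, 0], 0.015],
    [[0, 0, 0], [0.0131, -0.0403, 0], 0.015],
    [[0, 0, -0.174], [0, 0, 0], 0.015],
  ],
)

```text
time: 27.95
eef_pos: [0.503, 0.2699, 0.2261]
tcp_rot: [0.988, 0.157, -0.001, -0.0]
contact_force: [-0.6, -0.2, -1.9]
opening: 0.271
finger_force: 59.6
```

drive_tool(
  moves=[
    [[0, 0, -0.174], [0, 0, 0], 0.015],
    [[0, 0, -0.174], [0, 0, 0], 0.015],
    [[0, 0, -0.174], [0, 0, 0], 0.015],
    [[0, 0, -0.174], [0, 0, 0], 0.015],
    [[0, 0, -0.174], [0, 0, 0], 0.015],
  ],
)

```text
time: 28.58
eef_pos: [0.5029, 0.2674, 0.2261]
tcp_rot: [0.83, 0.558, -0.001, -0.0]
contact_force: [-0.3, -0.2, -1.5]
opening: 0.273
finger_force: 59.6
```

drive_tool(
  moves=[
    [[0, 0, -0.174], [0, 0, 0], 0.015],
    [[0, 0, -0.174], [0, 0, 0], 0.015],
    [[0, 0, -0.174], [0, 0, 0], 0.015],
    [[0, 0, -0.174], [0, 0, 0], 0.015],
    [[0, 0, -0.174], [0, 0, 0], 0.015],
  ],
)

```text
time: 29.2
eef_pos: [0.5029, 0.2674, 0.2261]
tcp_rot: [0.518, 0.856, -0.001, -0.001]
contact_force: [0.0, 0.4, -1.9]
opening: 0.273
finger_force: 59.6
```

drive_tool(
  moves=[
    [[0, 0, 0], [0, 0, 0], 0.015],
    [[0, 0, 0], [0, 0, 0], 0.015],
  ],
)

```text
time: 29.45
eef_pos: [0.5032, 0.2675, 0.2268]
tcp_rot: [0.521, 0.853, -0.0, -0.0]
contact_force: [-0.3, 0.5, -1.1]
opening: 0.274
finger_force: 59.5
```

```bash
python3 st.py; python3 - <<'E'
from plant import ctrl
from h import *
L=[]
for n,(x,y,w,h) in(("top",(305,180,55,60)),("side",(205,175,75,110))):
    c=ctrl.read_camera(n);pickle.dump(c,open(f"pics/{n}2.pkl","wb"))
    c=c["image"][y:y+h,x:x+w,::-1];c=cv2.resize(c,None,fx=5,fy=5,interpolation=cv2.INTER_CUBIC);L.append(cv2.copyMakeBorder(c,0,550-c.shape[0],0,0,0))
cv2.imwrite("pics/g5.png",np.hstack(L))
s=ctrl.get_state();p=s["eef_pos"];print("tip pred",proj("side",p-[0,0,.1138]).round(1),"hole",proj("side",[.5026,.2677,.076]).round(1))
E
```

```text
t 29.45 pos [0.5032 0.2675 0.2268] bladeyaw 0.475 F [-0.3  0.5 -1.1] M [-0.02   0.032 -0.004] q6 -0.16
tip pred [[233.2 261.3]] hole [[234.6 278.1]]
```

View pics/g5.png

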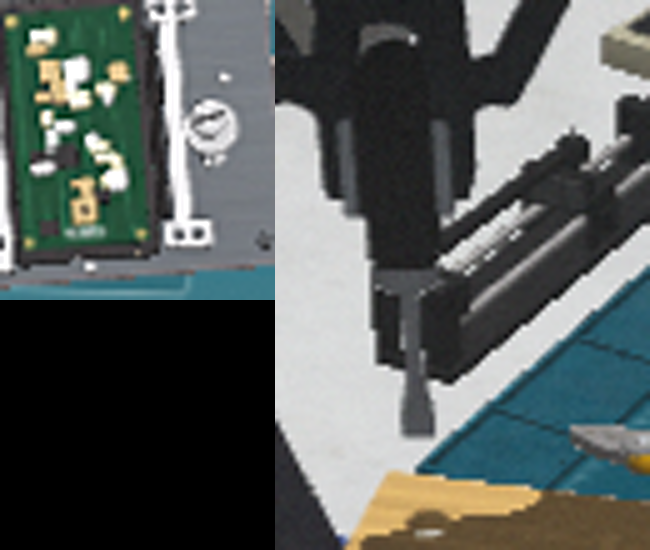

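The top crop shows the slot now running near-horizontally at (212,127). The side crop shows the driver hanging straight, with its tip at ~(233.6,262) against (233.2,261.3) predicted. I'll measure the slot angle and jaw shift before stowing.

```bash
python3 - <<'E'
from h import *
a=C["top"]["image"];b=pickle.load(open("pics/top2.pkl","rb"))["image"]
print("now");print("\n".join("%d:"%(197+i)+"".join("%4d"%v for v in r) for i,r in enumerate(b[197:212,340:358].max(2))))
# expected slot ends at the stop, and at world yaws
for y in(-1.318,-1.2,-1.0): print(y,proj("top",[[.4365+k*.0095*np.cos(y),-.0928+k*.0095*np.sin(y),.0355] for k in(-1,1)]).round(1).tolist())
# jaw / board shift: intensity profile, cols 328..348 averaged over rows 188..197 and 206..216
for r in((184,196),(208,220)):
  for n,i in(("old",a),("new",b)): print(r,n,i[r[0]:r[1],326:350].max(2).mean(0).round().astype(int))
E
```

```text
now
197: 255 149 119 129 131 131 130 131 130 121 127 131 133 133 134 135 134 134
198: 255 147 123 134 134 133 134 135 134 134 134 136 136 137 138 139 138 138
199: 255 153 125 133 134 125 124 121 125 128 130 133 134 135 132 131 132 133
200: 255 146 119 127  86 163 248 246 198 161 130 129 131 133 134 134 133 134
201: 255 158 121 113 249 230 236 237 237 237 200 134 124 129 132 131 133 130
202: 255 187 125 154 228 226 243 183 125  88 225 192 135 128 132 132 134 136
203: 254 168 182 166 138  87  90  57 134 189 228 229 150 130 137 136 136 137
204: 252 211 241 136  96 136 234 226 225 225 190 228 161 129 132 133 132 132
205: 250 207 239 133 191 226 235 230 231 184 213 227 175 132 130 131 131 132
206: 249 247 240 225 137 162 183 201 171 209 219 225 170 131 131 131 130 132
207: 250 255 188 222 224 128 101 106 206 219 220 240 156 125 130 130 131 130
208: 250 255 125 233 230 218 218 216 221 221 228 175 128 124 129 129 128 130
209: 249 255 150 111 222 231 229 226 224 226 167 129 128 131 132 133 134 132
210: 250 255 150 109 104 131 183 182 165 158 127 126 132 133 134 133 134 133
211: 249 255 153 124 123  55 156 121 207 222 148 129 132 133 133 132 132 132
-1.318 [[343.3, 203.7], [350.0, 202.0]]
-1.2 [[343.4, 204.1], [349.9, 201.6]]
-1.0 [[343.8, 204.7], [349.6, 201.0]]
(184, 196) old [ 80 126 125 126 118  87  70  73  55  56  69 108 206 248 253 188 133 128
 131 132 131 131 130 144]
(184, 196) new [ 87 127 126 130 103  80  70  72  59  54  97 209 247 254 189 130 128 132
 132 132 132 132 131 145]
(208, 220) old [167 170 180 175 116  79  80  82  71  72  48  44  69 121 216 245 253 186
 130 124 147 140 136 135]
(208, 220) new [165 184 181 162 104  77  82  80  71  61  47  45  90 224 247 254 183 139
 141 137 160 150 161 157]
```

The jaw moved 1.0 px, about 2.75 mm, against 2.8 mm expected at the stop. The slot angle also agrees roughly, so the screw is at its stop. Now I'll lower the driver into the hole.

drive_tool(
  moves=[
    [[0, 0, 0], [0, -0.0005, 0.012], 0.015],
    [[0, 0, 0], [0, 0, 0.012], 0.015],
    [[0, 0, 0], [0, 0, 0.008], 0.015],
    [[0, 0, 0], [0, 0, 0.008], 0.015],
    [[0, 0, 0], [0, 0, 0.006], 0.015],
  ],
)

```text
time: 30.18
eef_pos: [0.5028, 0.2673, 0.1807]
tcp_rot: [0.52, 0.854, -0.0, -0.0]
contact_force: [0.1, 0.1, -1.0]
opening: 0.276
finger_force: 59.5
```

```bash
python3 st.py
```

```text
t 30.18 pos [0.5028 0.2673 0.1807] bladeyaw 0.477 F [ 0.1  0.1 -1. ] M [0.001 0.01  0.014] q6 -0.17
```

drive_tool(
  moves=[
    [[0, 0, 0], [0, 0, 0.01], 0.015],
    [[0, 0, 0], [0, 0, 0.012], 0.015],
    [[0, 0, 0], [0, 0, 0.012], 0.015],
    [[0, 0, 0], [0, 0, 0.01], 0.015],
    [[0, 0, 0], [0, 0, 0], 0.015],
  ],
)

```text
time: 30.8
eef_pos: [0.5022, 0.2671, 0.136]
tcp_rot: [0.52, 0.854, -0.001, -0.001]
contact_force: [1.0, -0.9, -1.4]
opening: 0.277
finger_force: 59.4
```

```bash
python3 st.py
```

```text
t 30.8 pos [0.5022 0.2671 0.136 ] bladeyaw 0.477 F [ 1.  -0.9 -1.4] M [-0.014  0.    -0.005] q6 -0.17
```

drive_tool(
  moves=[
    [[0, 0, 0], [0, 0, 0.006], 0.015],
    [[0, 0, 0], [0, 0, 0.004], 0.015],
    [[0, 0, 0], [0, 0, 0.001], 0.015],
    [[0, 0, 0], [0, 0, 0], 0.015],
  ],
)

```text
time: 31.3
eef_pos: [0.503, 0.2673, 0.1265]
tcp_rot: [0.52, 0.854, 0.0, 0.0]
contact_force: [0.0, 1.3, -1.7]
opening: 0.275
finger_force: 59.5
```

drive_tool(
  moves=[
    [[0, 0, 0], [0, 0, 0.0007], 0.015],
    [[0, 0, 0], [0, 0, 0.0007], 0.015],
    [[0, 0, 0], [0, 0, 0], 0.015],
  ],
)

```text
time: 31.68
eef_pos: [0.5029, 0.2673, 0.125]
tcp_rot: [0.52, 0.854, -0.0, -0.0]
contact_force: [-0.2, 0.3, -1.1]
opening: 0.269
finger_force: 59.5
```

drive_tool(
  moves=[
    [[0, 0, 0], [0, 0, 0.0006], 0.015],
    [[0, 0, 0], [0, 0, 0.0006], 0.015],
    [[0, 0, 0], [0, 0, 0], 0.015],
  ],
)

```text
time: 32.05
eef_pos: [0.503, 0.2673, 0.1238]
tcp_rot: [0.52, 0.854, 0.0, 0.0]
contact_force: [-0.6, -0.5, -1.1]
opening: 0.271
finger_force: 59.6
```

drive_tool(
  moves=[
    [[0, 0, 0], [0, 0, 0.0006], 0.015],
    [[0, 0, 0], [0, 0, 0], 0.015],
  ],
)

```text
time: 32.3
eef_pos: [0.503, 0.2673, 0.1238]
tcp_rot: [0.52, 0.854, -0.0, 0.0]
contact_force: [-1.9, -0.2, 3.0]
opening: 0.275
finger_force: 60.0
```

The driver is seated. I'll release it and withdraw.

drive_tool(
  moves=[
    [[0, 0, 0], [0, 0, 0], 0.028],
    [[0, 0, 0], [0, 0, 0], 0.035],
    [[0, 0, 0], [0, 0, 0], 0.05],
    [[0, 0, 0], [0, 0, 0], 0.07],
    [[0, 0, 0], [0, 0, 0], 0.08],
  ],
)

```text
time: 32.92
eef_pos: [0.503, 0.2673, 0.1232]
tcp_rot: [0.52, 0.854, 0.0, 0.0]
contact_force: [-0.6, -0.5, -0.2]
opening: 0.938
finger_force: 0.0
```

drive_tool(
  moves=[
    [[0, 0, 0], [0, 0, 0], 0.08],
    [[0, 0, 0], [0, 0, -0.01], 0.08],
    [[0, 0, 0], [0, 0, -0.03], 0.08],
    [[0, 0, 0], [0, 0, -0.04], 0.08],
    [[0, 0, 0], [0, 0, -0.04], 0.08],
  ],
)

```text
time: 33.55
eef_pos: [0.5029, 0.2673, 0.2452]
tcp_rot: [0.52, 0.854, 0.0, 0.0]
contact_force: [-0.4, -0.4, -0.1]
opening: 0.937
finger_force: 0.0
```

drive_tool(
  moves=[
    [[0, 0, 0], [0, 0, -0.02], 0.08],
    [[0, 0, 0], [0, 0, 0], 0.08],
  ],
)

```text
time: 33.8
eef_pos: [0.5037, 0.2676, 0.2651]
tcp_rot: [0.52, 0.854, 0.001, 0.001]
contact_force: [-0.5, -0.6, -0.1]
opening: 0.935
finger_force: 0.0
```

```bash
python3 st.py; python3 - <<'E'
from plant import ctrl
import cv2
c=ctrl.read_camera("side")["image"][190:340,200:400,::-1]
cv2.imwrite("pics/g6.png",cv2.resize(c,None,fx=4,fy=4,interpolation=cv2.INTER_CUBIC))
E
```

```text
t 33.8 pos [0.5037 0.2676 0.2651] bladeyaw 0.477 F [-0.5 -0.6 -0.1] M [ 0.007 -0.016 -0.018] q6 -0.17
```

View pics/g6.png

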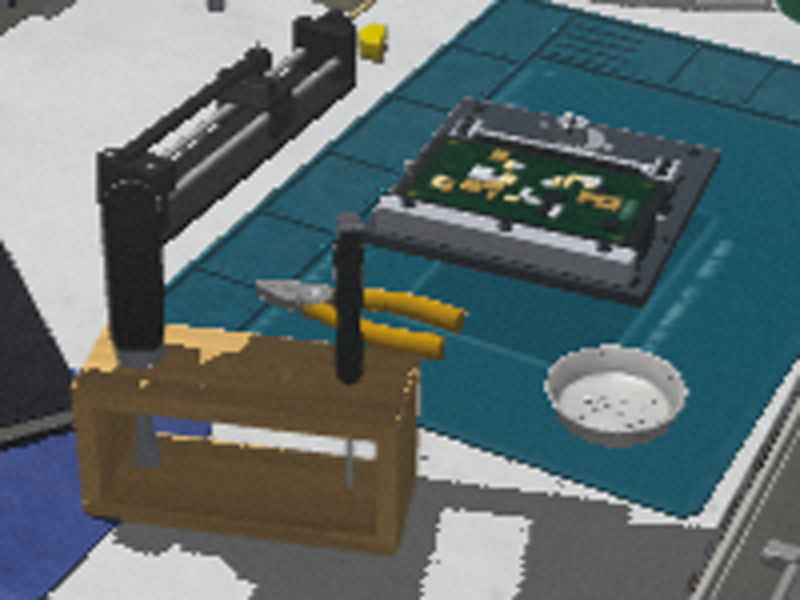

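The final view shows the driver upright in its hole at (135,270) with its collar on the rack. The cutters and thin driver are untouched and the board sits in the fixture. I'm handing in.

```bash
python3 -c "
from plant import ctrl
print(ctrl.sign_off())"
```

```text
the job is handed in; nothing more can be done
None
```

I turned the screw clockwise until the torque rose sharply at its stop (about 0.19 N m peak at the wrist sensor); the jaw moved about 2.75 mm, the driver is back in its rack hole, and the job was handed in at about 34 s.

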